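Stack a finds tray over its base frame

TASK

Store the two stone finds in the two-tier stacking rack: first lay the loaf-shaped stone on the base frame, between its corner sockets; then take the tray off the sloping drip rest and stack it over the base frame with all four corner posts fully home in the sockets; last, set the round stone inside the stacked tray. Set things down gently, let go of each one before taking the next, and leave the jar, the brush and the notebook where they are.

Things in the scene. Friction and masses are not known exactly. Their poses are not given: they have to be found in the camera images.
- base: Base frame, fixed on the table: flat aluminium plate 250 (x) x 200 (y) x 8 mm with a steel socket at each corner, centred at x = +-98, y = +-73 mm. Origin at the centre of the plate's underside, z up. Free plate between the sockets: 160 mm in x, 110 mm in y. With the tray stacked fully home, the tray's origin lies 8 mm above this one, axes parallel (either way round).
- rest: Drip rest, fixed: plywood board 235 mm long, 230 mm wide, sloping 0.55 rad (31.5 degrees), rising towards its +x (away from the robot). A ledge across its low end, 18 mm above the board, stops the tray's lower posts. Top face: low end at x = -110, z = 30 mm, high end at x = 90, z = 153 mm. Origin on the table under its middle, z up.
- tray: Loose aluminium tray, about 0.6 kg, on four round steel posts 14 mm in diameter, 62 mm long, at x = +-98, y = +-73 mm, feet tapered to 8 mm over the last 6 mm. Origin: centre between the posts' lower ends; z square to the floor, up. The same after a half turn about z. At the start it stands on the sloping board, posts at the ledge, so its z leans 0.55 rad from vertical towards the robot.
- tray_floor (a point): Centre of the top of the tray's floor, 68 mm above the tray's origin, axes as the tray. Floor 220 (x) x 170 (y) mm outside, 6 mm thick; walls 5 mm thick rise 27 mm above it. The handle stands across its middle and leaves an open space 98 mm wide (x) and 160 mm long (y) on each side.
- handle (a point): Centre of the tray's handle, 123 mm above the tray's origin along its z, axes as the tray: a flat-sided bar along y, 14 mm thick (x), 120 mm long (y), 24 mm high (z), carried at its ends by 12 mm uprights at y = +-54 mm.
- socket (a point): Mouth centre of the base's socket at x = 98, y = 73 mm, 36 mm above the base's underside; all four are alike. Square well 18 x 18 mm inside, its floor is the top of the plate (8 mm up), straight walls to 28 mm up, then a 45 degree flare to 34 mm square inside at the mouth.
- loaf_stone: Loose grey loaf-shaped stone, 90 (x) x 52 (y) x 40 (z) mm with edges rounded 12 mm, about 0.45 kg, lying flat; origin at the centre of its underside.
- loaf_mid (a point): Centre of the loaf-shaped stone, 20 mm above its underside.
- round_stone: Loose grey round bun-shaped stone, 50 mm diameter, 40 mm high, rims narrowed to 38 mm, about 0.18 kg, standing flat; origin at the centre of its underside.
- round_mid (a point): Centre of the round stone, 20 mm above its underside.
- jar: Bystander: clear capped jar, 60 mm diameter, 85 mm high, beyond the work; origin under its centre.
- brush: Bystander: hand brush lying on the table beyond the rest, about 200 mm long; origin under its middle.
- notebook: Bystander: closed notebook 85 x 130 x 14 mm, beyond the work; origin under its centre.

How it is judged:
By the outcome, as a careful person would: the job done as asked, in the order asked, and still so for the second after the job is handed in, with the robot touching nothing.
It also fails if it takes over 72 s, if anything falls off the work surface, if the arm or the gripper's body presses on something with over 40 N, if the wrist force passes 120 N, or if a joint passes its speed limit or range.

ROBOT

A 6-joint arm with a two-finger parallel gripper is mounted at the origin on the work surface. World frame = base frame: x ahead of the robot, y to its left, z up, the work surface at z = 0. Lengths are in m, angles in rad, forces in N, time in s.
With the tool pointing down it reaches from about 0.325 to 0.775 m from the base axis. Payload 5.5 kg.
Tool frame: the origin (TCP) lies between the finger pads; the fingertips stand bot.tip_extent ahead of it and the grasp point (between the pads) lies 6 mm ahead of it (bot.tip_extent is the distance from the TCP to the fingertips, in m); z points along the fingers, y is the line along which they close (so a half turn about z gives the same grasp; the last joint's range is limited). The gripper opens to 85 mm and grips with 20 to 120 N. Pads are 22 mm wide; open, the fingers measure 114 mm over their backs; the gripper's body (76 mm by 85 mm) begins 54 mm behind the grasp point. The pads swing forward as they close: fully open they stand 13 mm farther back than shut.
Start: joints at [-1.198, 0.091, 1.231, -0, 1.82, -0.057], TCP at [0.25, -0.545, 0.256] pointing down, gripper open.
Joint ranges: [-2.87, 2.87], [-0.86, 2.18], [0.17, 2.46], [-1.51, 4.65], [0.06, 2.69], [-2.65, 2.65]. Speed limits (rad/s): [2.57, 2.57, 3.01, 3.14, 3.14, 3.14].

INTERFACE

Orientations are given as a unit quaternion [w, x, y, z].
In Python, from station import bot gives the robot as it stands. The module is installed in compiled form; this text tells all that it offers.
- The arm moves only by the shell command python3 -m handwheel 'ROWS' [FORCE]. ROWS is JSON, a list of rows, each an object of numbers: "dx", "dy", "dz": the shift along the tool's x, y, z each as a share of 0.25 m, from -1 to 1; "rx", "ry", "rz": the turn, a rotation vector about the tool's x, y, z each as a share of 30 degrees, from -1 to 1; "fingers": the opening, from 0 (shut) to 1 (fully open). A call has exactly 10 rows; each row is the pose to reach, as a shift and turn from the pose commanded when the call began, along the tool's axes at that moment; what a row does not reach only later rows make up. A row lasts 1/8 s, in which the tool goes at most 62.5 mm and 10.7 degrees, less where a joint would pass 70% of its speed; a pose out of reach is approached as far as the arm can. A call with a number of a shift or a turn outside -1 to 1 is refused whole. A call with a gripper value outside its range is refused whole. The fingers move at their own pace and stop on an object; FORCE is the grip in N (left out, the last holds). Time passes only in rows, so rows that repeat a pose let the fingers close, or fill a call up. It gives the time, the measured TCP pose, the force, the opening and the grip force at its end, in the units of the state.
- bot.sense(): the state, without advancing time (a new reading comes with each control period).
- bot.snapshot(name): name is "scene" or "top"; returns (picture, depth): 384x512x3 uint8, red, green, blue; 384x512 float32, m along the optical axis (not along the pixel's ray), 0 where there is no reading.
- bot.calibration(name): a dict with "fx", "fy", "cx", "cy" (pixels), "rvec" (rotation vector, rad) and "tvec" (3), from world to camera coordinates, as OpenCV has them. Camera axes: x right, y down, z forward; pixel columns grow to the right and rows downward; lengths in m; the calibration is good to about 2 mm. A picture is of the moment at which its call begins. calibration takes no time and is no camera call.
- bot.job_done(): hands the job in; it is judged then, once.
Trained networks look in the newest picture that a camera, given by its name, has taken for a name from the list of things; names that differ only in an ending like _2 or _b are one class to them, and where a whole thing is asked for, a point or a joint stands for the part that bears it (a point fixed in the world has none). Each returns a list of dicts, best first, with "confidence" (0 to 1); they miss things now and then, are a little off and sometimes report something else, mostly with a low value. They report only what shows in the picture. A call takes as long as a camera call.
- bot.search_frame(camera, label): "at" ([x, y, z] in m, in world coordinates, good to about 4 mm: the middle of the surface that is visible of it).
- bot.outline_of(camera, label): "pixels" (384x512 bool, what is visible of it).
The state is a dict: "clock": time; "joint_positions": joint angles; "joint_vel": joint speeds; "joint_efforts": joint torques, N m; "position": TCP position; "tool_rot": TCP orientation; "force": force on the tool from outside, world axes, zero at the start; "ft_torque": the same for the moment, N m; "gripper_width": opening from 0.0 (shut) to 1.0 (fully open); "grip_force": force on a finger pad.
Only numpy, scipy, OpenCV 4.12 (cv2) and the standard library are available. Lean on these libraries where they do the work, as an engineer would, in place of code of your own. Each camera call takes 0.05 s, during which the arm holds its last target. There are 200 camera calls.

## Working session

There is one attempt and no reset: what is moved stays moved. The work goes in short steps, Python scripts to look and compute and a shell command to move; the robot and the scene stay as the last step left them, time stands still between calls to the robot, and variables do not carry over. Pictures are saved under pics/ and viewed, at most 10 in all, crops included, and the job is handed in when it is done.

```bash
mkdir -p pics
cat > h.py <<'E'
import numpy as np,cv2
from station import bot
from scipy.spatial.transform import Rotation as R
def cloud(cam):
    im,d=bot.snapshot(cam);c=bot.calibration(cam)
    v,u=np.mgrid[:384,:512]
    p=np.stack([(u-c['cx'])*d/c['fx'],(v-c['cy'])*d/c['fy'],d],-1)
    Rm=cv2.Rodrigues(np.array(c['rvec'],float))[0]
    return im,d,(p-np.array(c['tvec']).ravel())@Rm
def tool():
    s=bot.sense();q=s['tool_rot'];return s,np.array(s['position']),R.from_quat([q[1],q[2],q[3],q[0]])
E
cat > a.py <<'E'
from h import *
print(bot.tip_extent,{k:np.round(v,3) for k,v in bot.sense().items()})
for cam in('top','scene'):
    im,d,P=cloud(cam);cv2.imwrite(f'pics/{cam}0.png',im[...,::-1]);np.savez(f'{cam}0.npz',im=im,P=P,d=d)
    c=bot.calibration(cam);Rm=cv2.Rodrigues(np.array(c['rvec'],float))[0];print(cam,'campos',-Rm.T@np.array(c['tvec']).ravel())
    for l in('base','rest','tray','handle','socket','loaf_stone','round_stone','jar','brush','notebook'):
        o=bot.search_frame(cam,l);print(cam,l,[(np.round(x['at'],3),round(x['confidence'],2)) for x in o[:4]])
        m=bot.outline_of(cam,l)
        if m and l in('base','tray','loaf_stone','round_stone','rest','handle'):
            k=m[0]['pixels']&(d>0);q=P[k]
            np.save(f'm_{cam}_{l}.npy',m[0]['pixels'])
            z=np.percentile(q[:,2],90);t=q[q[:,2]>z-.008];r=cv2.minAreaRect((t[:,:2]*1000).astype(np.float32))
            print('   outline',k.sum(),'z',np.round(np.percentile(q[:,2],[2,50,90,98]),3),'toprect',np.round(r[0],0),np.round(r[1],0),round(r[2],1))
E
python3 a.py
```

```text
0.025 {'clock': np.float64(0.0), 'joint_positions': array([-1.198,  0.092,  1.232,  0.   ,  1.82 , -0.057]), 'joint_vel': array([ 0.002, -0.001, -0.   ,  0.001,  0.001,  0.   ]), 'joint_efforts': array([-0.0000e+00, -4.5874e+01, -4.1802e+01, -0.0000e+00,  1.2000e-02,
       -0.0000e+00]), 'position': array([ 0.25 , -0.545,  0.255]), 'tool_rot': array([-0.001,  0.977,  0.213, -0.   ]), 'force': array([-0.131, -0.171, -0.048]), 'ft_torque': array([-0.042, -0.001, -0.015]), 'grip_force': np.float64(0.0), 'gripper_width': np.float64(1.002)}
top campos [0.5320458  0.01188891 1.26377328]
top base [(array([ 0.535, -0.261,  0.005]), 0.9)]
   outline 7157 z [0.003 0.009 0.019 0.036] toprect [ 538. -261.] [198. 246.] 76.1
top rest [(array([0.582, 0.277, 0.127]), 0.79)]
   outline 3186 z [0.002 0.13  0.15  0.156] toprect [564. 355.] [151. 226.] 19.7
top tray [(array([0.488, 0.293, 0.16 ]), 0.69), (array([ 0.76 , -0.005,  0.085]), 0.67)]
   outline 7362 z [0.093 0.161 0.206 0.226] toprect [507. 311.] [138. 171.] 36.1
top handle [(array([0.484, 0.295, 0.164]), 0.58)]
   outline 7276 z [0.094 0.16
[... 1115 characters left out ...]
oprect [601. 349.] [141. 234.] 2.4
scene tray [(array([0.493, 0.285, 0.163]), 0.65)]
   outline 4348 z [0.045 0.163 0.206 0.225] toprect [510. 312.] [138. 174.] 35.8
scene handle [(array([0.488, 0.289, 0.169]), 0.81)]
scene socket [(array([ 0.553, -0.269,  0.006]), 0.69)]
scene loaf_stone [(array([0.454, 0.027, 0.036]), 0.73)]
   outline 626 z [0.007 0.037 0.04  0.042] toprect [441.  37.] [86. 49.] 2.3
scene round_stone [(array([0.651, 0.029, 0.037]), 0.65)]
   outline 355 z [0.001 0.037 0.041 0.042] toprect [648.  32.] [44. 41.] 42.5
scene jar [(array([ 0.774, -0.015,  0.08 ]), 0.81)]
scene brush [(array([0.774, 0.195, 0.015]), 0.89)]
scene notebook [(array([ 0.758, -0.233,  0.012]), 0.77)]
```

View pics/top0.png

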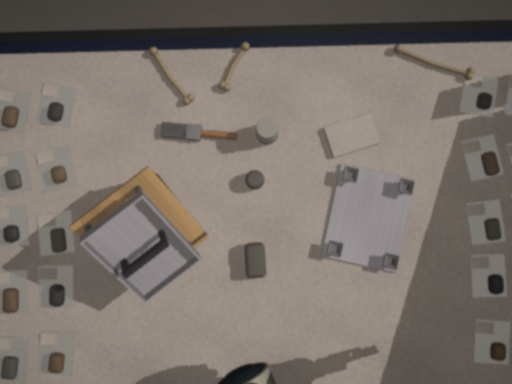

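View pics/scene0.png

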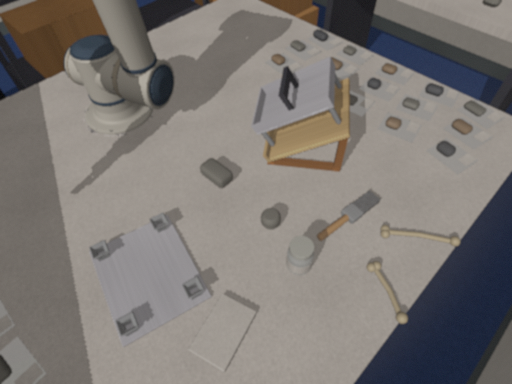

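Both pictures agree. In the top view the base sockets are at about (347,174), (404,187), (333,248) and (390,261). The loaf is at (255,260), the round stone at (255,180), and the tray handle runs from (122,272) to (165,235). Next I'll fit the poses more finely.

```bash
cat > b.py <<'E'
from h import *
for cam in('top','scene'):
    D=np.load(f'{cam}0.npz');P=D['P'];d=D['d']
    # base: points on socket tops z .028-.042
    C=P[(d>0)&(P[...,2]>.028)&(P[...,2]<.043)&(P[...,0]>.36)&(P[...,0]<.70)&(P[...,1]<-.1)&(P[...,1]>-.42)]
    z=P[(d>0)&(np.hypot(P[...,0]-.54,P[...,1]+.26)<.05)][:,2]; print(cam,'plate z',np.median(z))
    r=cv2.minAreaRect((C[:,:2]*1000).astype(np.float32));print(cam,'socket rect',len(C),np.round(r[0],1),np.round(r[1],1),r[2])
    _,_,_=0,0,0
    crit=(3,50,.01);_,lab,ce=cv2.kmeans((C[:,:2]*1000).astype(np.float32),4,None,crit,10,cv2.KMEANS_PP_CENTERS)
    print(np.round(ce,1), np.round(ce.mean(0),1),np.bincount(lab.ravel()))
    for l in('loaf','round'):
        q0=np.array([.439,.036]) if l=='loaf' else np.array([.646,.033])
        q=P[(d>0)&(P[...,2]>.02)&(np.hypot(P[...,0]-q0[0],P[...,1]-q0[1])<.075)]
        r=cv2.minAreaRect((q[:,:2]*1000).astype(np.float32));print(cam,l,len(q),np.round(r[0],1),np.round(r[1],1),round(r[2],1),'z',np.round(np.percentile(q[:,2],[50,98]),3))
    m=np.load(f'm_{cam}_tray.npy')&(d>0);q=P[m]
    # RANSAC floor plane near expected normal
    best=None;rng=np.random.default_rng(0)
    for i in range(800):
        a,b,c=q[rng.integers(0,len(q),3)];n=np.cross(b-a,c-a)
        if np.linalg.norm(n)<1e-5: continue
        n/=np.linalg.norm(n);n*=np.sign(n[2])
        if not .78<n[2]<.92: continue
        k=np.abs((q-a)@n)<.003
        if best is None or k.sum()>best.sum(): best=k
    f=q[best];c0=f.mean(0);n=np.linalg.svd(f-c0,full_matrices=False)[2][2];n*=np.sign(n[2])
    print(cam,'tray floor',len(f),np.round(c0,4),'n',np.round(n,3),'tilt',np.arccos(n[2]),'yaw',np.degrees(np.arctan2(-n[1],-n[0])))
    x0=np.array([0,0,1])-n*n[2];x0/=np.linalg.norm(x0);y0=np.cross(n,x0)
    B=P[(d>0)&(np.linalg.norm(P-c0,axis=-1)<.2)]
    h=(B-c0)@n
    for nm,lo,hi in(('handle',.058,.075),('rim',.02,.031)):
        k=B[(h>lo)&(h<hi)];w=np.stack([(k-c0)@x0,(k-c0)@y0],1)*1000
        if nm=='handle':w=w[np.abs(w).max(1)<90]
        if len(w)<5:continue
        r=cv2.minAreaRect(w.astype(np.float32));print('  ',nm,len(w),np.round(r[0],1),np.round(r[1],1),round(r[2],1),'medh',round(np.median((k-c0)@n)*1000,1),'world',np.round(c0+x0*r[0][0]/1000+y0*r[0][1]/1000,4))
E
python3 b.py
```

```text
top plate z 0.008358648286069486
top socket rect 661 [ 538.6 -262.2] [185.2 234.3] 76.00505065917969
[[ 425.7 -309.8]
 [ 650.9 -215.5]
 [ 616.4 -357.7]
 [ 460.9 -167.7]] [ 538.5 -262.7] [169 164 163 165]
top loaf 691 [437.1  36.5] [89. 52.] 1.7 z [0.039 0.044]
top round 290 [644.2  33.4] [46.6 46.8] 89.2 z [0.039 0.045]
top tray floor 4199 [0.4862 0.2969 0.1495] n [-0.42  -0.31   0.853] tilt 0.5490308707098762 yaw 36.47346109785868
   handle 399 [-3.9 -1. ] [ 17.  120.5] 0.2 medh 66.3 world [0.4841 0.2941 0.1475]
   rim 1015 [-3.9 -0.7] [223.4 171.9] 0.0 medh 26.1 world [0.484  0.2944 0.1475]
scene plate z 0.0074955287030963715
scene socket rect 837 [ 541.6 -261.2] [184.3 234.1] 75.94061279296875
[[ 617.8 -355.9]
 [ 427.2 -308.6]
 [ 653.5 -213.7]
 [ 462.8 -166.1]] [ 540.3 -261.1] [269 185 225 158]
scene loaf 547 [442.3  35.5] [88.4 50.3] 1.6 z [0.038 0.042]
scene round 311 [649.8  31.5] [47. 44.] 41.2 z [0.038 0.042]
scene tray floor 1733 [0.4857 0.3031 0.1492] n [-0.425 -0.307  0.852] tilt 0.5515032561992277 yaw 35.824053367245384
   handle 191 [-3.7 -9.3] [ 14.6 122.3] 0.4 medh 66.3 world [0.4886 0.2937 0.1473]
   rim 742 [-4.5 -8. ] [221.6 174.9] 0.4 medh 25.4 world [0.4872 0.2944 0.1469]
```

```bash
cat > g.py <<'E'
# g.py x y z yaw(deg of tool x) [tilt deg about tool y applied after]: prints the rows' numbers towards a TCP target
import sys
from h import *
BASE=np.array([.5398,-.2617]);BY=-14.0;TY=36.2
def down(yaw): return R.from_euler('z',yaw,degrees=True)*R.from_euler('x',180,degrees=True)
def go(p,Rt,wait=True):
    s,p0,R0=tool();d=R0.inv().apply(np.array(p)-p0)/.25;r=np.degrees((R0.inv()*Rt).as_rotvec())/30
    print('t',round(s['clock'],2),'at',np.round(p0,4),'F',np.round(s['force'],1),'w',round(s['gripper_width'],3),'gf',round(s['grip_force'],1))
    print('d',np.round(d,3),'r',np.round(r,3),'joints',np.round(s['joint_positions'],2))
if __name__=='__main__':
    a=list(map(float,sys.argv[1:]));Rt=down(a[3])
    if len(a)>4: Rt=Rt*R.from_euler('y',a[4],degrees=True)
    go(a[:3],Rt)
E
python3 g.py .4397 .036 .13 1.6
```

```text
t 2.1 at [ 0.25   -0.5454  0.2563] F [ 0.4 -0.4  0.5] w 1.0 gf 0.0
d [ 1.659 -1.798  0.505] r [-0.    -0.     0.768] joints [-1.2   0.09  1.23  0.    1.82 -0.06]
```

```bash
python3 -m handwheel '[{"dx":0.1,"dy":-0.1,"rz":0.08,"fingers":1},{"dx":0.25,"dy":-0.27,"rz":0.2,"fingers":1},{"dx":0.4,"dy":-0.43,"rz":0.35,"fingers":1},{"dx":0.55,"dy":-0.6,"rz":0.5,"fingers":1},{"dx":0.7,"dy":-0.77,"rz":0.6,"fingers":1},{"dx":0.8,"dy":-0.88,"rz":0.7,"fingers":1},{"dx":0.9,"dy":-0.98,"rz":0.768,"fingers":1},{"dx":0.92,"dy":-1,"rz":0.768,"fingers":1},{"dx":0.92,"dy":-1,"rz":0.768,"fingers":1},{"dx":0.92,"dy":-1,"rz":0.768,"fingers":1}]'; python3 g.py .4397 .036 .13 1.6
```

```text
t 2.1 at [ 0.25   -0.5454  0.2563] F [ 0.4 -0.4  0.5] w 1.0 gf 0.0
d [ 1.659 -1.798  0.505] r [-0.    -0.     0.768] joints [-1.2   0.09  1.23  0.    1.82 -0.06]$[0]: bad value
```

```bash
python3 -m handwheel '[{"dx":0.1,"dy":-0.1,"dz":0,"rx":0,"ry":0,"rz":0.08,"fingers":1},{"dx":0.25,"dy":-0.27,"dz":0,"rx":0,"ry":0,"rz":0.2,"fingers":1},{"dx":0.4,"dy":-0.43,"dz":0,"rx":0,"ry":0,"rz":0.35,"fingers":1},{"dx":0.55,"dy":-0.6,"dz":0,"rx":0,"ry":0,"rz":0.5,"fingers":1},{"dx":0.7,"dy":-0.77,"dz":0,"rx":0,"ry":0,"rz":0.6,"fingers":1},{"dx":0.8,"dy":-0.88,"dz":0,"rx":0,"ry":0,"rz":0.7,"fingers":1},{"dx":0.9,"dy":-0.98,"dz":0,"rx":0,"ry":0,"rz":0.768,"fingers":1},{"dx":0.92,"dy":-1,"dz":0,"rx":0,"ry":0,"rz":0.768,"fingers":1},{"dx":0.92,"dy":-1,"dz":0,"rx":0,"ry":0,"rz":0.768,"fingers":1},{"dx":0.92,"dy":-1,"dz":0,"rx":0,"ry":0,"rz":0.768,"fingers":1}]'; python3 g.py .4397 .036 .13 1.6
```

```text
clock: 3.35
position: [0.3546, -0.2232, 0.2561]
tool_rot: [0.0, 1.0, 0.013, -0.0]
force: [0.1, -0.5, -0.4]
gripper_width: 1.001
grip_force: 0.0
t 3.35 at [ 0.3546 -0.2232  0.2561] F [ 0.1 -0.5 -0.4] w 1.001 gf 0.0
d [ 0.368 -1.027  0.504] r [ 0.     0.001 -0.002] joints [-0.64 -0.4   1.67 -0.    1.87  0.9 ]
```

```bash
python3 -m handwheel '[{"dx":0.04,"dy":-0.1,"dz":0.02,"rx":0,"ry":0,"rz":0,"fingers":1},{"dx":0.1,"dy":-0.28,"dz":0.1,"rx":0,"ry":0,"rz":0,"fingers":1},{"dx":0.18,"dy":-0.48,"dz":0.2,"rx":0,"ry":0,"rz":0,"fingers":1},{"dx":0.25,"dy":-0.68,"dz":0.3,"rx":0,"ry":0,"rz":0,"fingers":1},{"dx":0.32,"dy":-0.85,"dz":0.4,"rx":0,"ry":0,"rz":0,"fingers":1},{"dx":0.36,"dy":-0.96,"dz":0.48,"rx":0,"ry":0,"rz":0,"fingers":1},{"dx":0.368,"dy":-1,"dz":0.504,"rx":0,"ry":0,"rz":0,"fingers":1},{"dx":0.368,"dy":-1,"dz":0.504,"rx":0,"ry":0,"rz":0,"fingers":1},{"dx":0.368,"dy":-1,"dz":0.504,"rx":0,"ry":0,"rz":0,"fingers":1},{"dx":0.368,"dy":-1,"dz":0.504,"rx":0,"ry":0,"rz":0,"fingers":1}]' 60; python3 g.py .4397 .036 .028 1.6
```

```text
clock: 4.6
position: [0.4403, 0.0291, 0.1313]
tool_rot: [0.0, 1.0, 0.013, 0.001]
force: [0.4, 1.0, 0.2]
gripper_width: 0.998
grip_force: 0.0
t 4.6 at [0.4403 0.0291 0.1313] F [0.4 1.  0.2] w 0.998 gf 0.0
d [-0.002 -0.028  0.413] r [ 0.001 -0.003 -0.004] joints [-0.01 -0.34  1.85 -0.    1.63  1.53]
```

```bash
python3 -m handwheel '[{"dx":0,"dy":-0.028,"dz":0.05,"rx":0,"ry":0,"rz":0,"fingers":1},{"dx":0,"dy":-0.028,"dz":0.13,"rx":0,"ry":0,"rz":0,"fingers":1},{"dx":0,"dy":-0.028,"dz":0.22,"rx":0,"ry":0,"rz":0,"fingers":1},{"dx":0,"dy":-0.028,"dz":0.3,"rx":0,"ry":0,"rz":0,"fingers":1},{"dx":0,"dy":-0.028,"dz":0.36,"rx":0,"ry":0,"rz":0,"fingers":1},{"dx":0,"dy":-0.028,"dz":0.4,"rx":0,"ry":0,"rz":0,"fingers":1},{"dx":0,"dy":-0.028,"dz":0.408,"rx":0,"ry":0,"rz":0,"fingers":1},{"dx":0,"dy":-0.028,"dz":0.408,"rx":0,"ry":0,"rz":0,"fingers":0.7},{"dx":0,"dy":-0.028,"dz":0.408,"rx":0,"ry":0,"rz":0,"fingers":0.4},{"dx":0,"dy":-0.028,"dz":0.408,"rx":0,"ry":0,"rz":0,"fingers":0.3}]' 60; python3 g.py .4397 .036 .028 1.6
```

```text
clock: 5.85
position: [0.4405, 0.0372, 0.0294]
tool_rot: [-0.0, 1.0, 0.014, 0.001]
force: [0.3, 1.2, 3.7]
gripper_width: 0.6
grip_force: 65.4
t 5.85 at [0.4405 0.0372 0.0294] F [0.3 1.2 3.7] w 0.6 gf 65.4
d [-0.003  0.005  0.005] r [-0.001 -0.004 -0.001] joints [ 0.01 -0.27  1.98  0.    1.43  1.55]
```

```bash
python3 -m handwheel '[{"dx":0,"dy":0,"dz":-0.02,"rx":0,"ry":0,"rz":0,"fingers":0.3},{"dx":0,"dy":0,"dz":-0.08,"rx":0,"ry":0,"rz":0,"fingers":0.3},{"dx":0,"dy":0,"dz":-0.18,"rx":0,"ry":0,"rz":0,"fingers":0.3},{"dx":0.03,"dy":0.06,"dz":-0.28,"rx":0,"ry":0,"rz":0.03,"fingers":0.3},{"dx":0.08,"dy":0.18,"dz":-0.36,"rx":0,"ry":0,"rz":0.1,"fingers":0.3},{"dx":0.15,"dy":0.34,"dz":-0.42,"rx":0,"ry":0,"rz":0.2,"fingers":0.3},{"dx":0.22,"dy":0.5,"dz":-0.44,"rx":0,"ry":0,"rz":0.3,"fingers":0.3},{"dx":0.28,"dy":0.66,"dz":-0.44,"rx":0,"ry":0,"rz":0.4,"fingers":0.3},{"dx":0.33,"dy":0.78,"dz":-0.44,"rx":0,"ry":0,"rz":0.5,"fingers":0.3},{"dx":0.35,"dy":0.84,"dz":-0.44,"rx":0,"ry":0,"rz":0.52,"fingers":0.3}]'; python3 g.py .5398 -.2617 .1 -14
```

```text
clock: 7.1
position: [0.5332, -0.1718, 0.1383]
tool_rot: [-0.0, 0.992, -0.123, -0.0]
force: [-1.2, -0.4, -6.1]
gripper_width: 0.602
grip_force: 64.4
t 7.1 at [ 0.5332 -0.1718  0.1383] F [-1.2 -0.4 -6.1] w 0.602 gf 64.4
d [0.114 0.342 0.153] r [ 0.     0.002 -0.004] joints [-0.37 -0.01  1.54 -0.    1.61  1.44]
```

```bash
python3 -m handwheel '[{"dx":0.02,"dy":0.06,"dz":0,"rx":0,"ry":0,"rz":0,"fingers":0.3},{"dx":0.06,"dy":0.16,"dz":0.02,"rx":0,"ry":0,"rz":0,"fingers":0.3},{"dx":0.09,"dy":0.26,"dz":0.06,"rx":0,"ry":0,"rz":0,"fingers":0.3},{"dx":0.11,"dy":0.32,"dz":0.12,"rx":0,"ry":0,"rz":0,"fingers":0.3},{"dx":0.114,"dy":0.34,"dz":0.2,"rx":0,"ry":0,"rz":0,"fingers":0.3},{"dx":0.114,"dy":0.34,"dz":0.28,"rx":0,"ry":0,"rz":0,"fingers":0.3},{"dx":0.114,"dy":0.34,"dz":0.33,"rx":0,"ry":0,"rz":0,"fingers":0.3},{"dx":0.114,"dy":0.34,"dz":0.36,"rx":0,"ry":0,"rz":0,"fingers":0.3},{"dx":0.114,"dy":0.34,"dz":0.37,"rx":0,"ry":0,"rz":0,"fingers":0.3},{"dx":0.114,"dy":0.34,"dz":0.37,"rx":0,"ry":0,"rz":0,"fingers":0.3}]'; python3 g.py .5398 -.2617 .0374 -14
```

```text
clock: 8.35
position: [0.5405, -0.2597, 0.0463]
tool_rot: [0.0, 0.993, -0.122, 0.0]
force: [-0.6, 0.1, -4.5]
gripper_width: 0.595
grip_force: 64.6
t 8.35 at [ 0.5405 -0.2597  0.0463] F [-0.6  0.1 -4.5] w 0.595 gf 64.6
d [-0.001  0.008  0.036] r [ 0.    -0.002  0.   ] joints [-0.5   0.15  1.54  0.    1.45  1.31]
```

```bash
python3 -m handwheel '[{"dx":0,"dy":0.006,"dz":0.01,"rx":0,"ry":0,"rz":0,"fingers":0.3},{"dx":0,"dy":0.006,"dz":0.018,"rx":0,"ry":0,"rz":0,"fingers":0.3},{"dx":0,"dy":0.006,"dz":0.024,"rx":0,"ry":0,"rz":0,"fingers":0.3},{"dx":0,"dy":0.006,"dz":0.028,"rx":0,"ry":0,"rz":0,"fingers":0.3},{"dx":0,"dy":0.006,"dz":0.031,"rx":0,"ry":0,"rz":0,"fingers":0.3},{"dx":0,"dy":0.006,"dz":0.033,"rx":0,"ry":0,"rz":0,"fingers":0.3},{"dx":0,"dy":0.006,"dz":0.033,"rx":0,"ry":0,"rz":0,"fingers":0.3},{"dx":0,"dy":0.006,"dz":0.033,"rx":0,"ry":0,"rz":0,"fingers":0.65},{"dx":0,"dy":0.006,"dz":0.033,"rx":0,"ry":0,"rz":0,"fingers":0.8},{"dx":0,"dy":0.006,"dz":0.033,"rx":0,"ry":0,"rz":0,"fingers":0.9}]'; python3 g.py .5398 -.2617 .17 -14
```

```text
clock: 9.6
position: [0.5402, -0.2614, 0.0383]
tool_rot: [0.0, 0.993, -0.122, 0.001]
force: [-0.3, -0.3, 0.3]
gripper_width: 0.902
grip_force: 0.0
t 9.6 at [ 0.5402 -0.2614  0.0383] F [-0.3 -0.3  0.3] w 0.902 gf 0.0
d [-0.     0.002 -0.527] r [ 0.001 -0.003 -0.001] joints [-0.51  0.16  1.55  0.    1.43  1.31]
```

```bash
cat > t.py <<'E'
from g import *
# tray approach: back-off m along tray normal
import sys
b=float(sys.argv[1]);n=np.array([-.4225,-.3085,.8525]);H=np.array([.486,.294,.1473])+.055*n
Rt=down(90+TY)*R.from_euler('x',-31.5,degrees=True)
go(H+n*(.006+b),Rt)
E
python3 -m handwheel '[{"dx":0,"dy":0,"dz":-0.06,"rx":0,"ry":0,"rz":0,"fingers":0.9},{"dx":0,"dy":0,"dz":-0.18,"rx":0,"ry":0,"rz":0,"fingers":0.9},{"dx":0,"dy":0,"dz":-0.34,"rx":0,"ry":0,"rz":-0.1,"fingers":0.9},{"dx":0,"dy":0,"dz":-0.52,"rx":0,"ry":0,"rz":-0.3,"fingers":0.8},{"dx":-0.05,"dy":-0.08,"dz":-0.68,"rx":0,"ry":0,"rz":-0.5,"fingers":0.8},{"dx":-0.1,"dy":-0.22,"dz":-0.8,"rx":0,"ry":0,"rz":-0.7,"fingers":0.8},{"dx":-0.17,"dy":-0.4,"dz":-0.9,"rx":0,"ry":0,"rz":-0.85,"fingers":0.7},{"dx":-0.24,"dy":-0.6,"dz":-1,"rx":0,"ry":0,"rz":-1,"fingers":0.7},{"dx":-0.3,"dy":-0.8,"dz":-1,"rx":0,"ry":0,"rz":-1,"fingers":0.6},{"dx":-0.36,"dy":-0.98,"dz":-1,"rx":0,"ry":0,"rz":-1,"fingers":0.6}]'; python3 t.py .1
```

```text
clock: 10.85
position: [0.5114, 0.0, 0.2897]
tool_rot: [0.0, 0.99, 0.139, 0.002]
force: [1.4, 0.3, 0.1]
gripper_width: 0.601
grip_force: 0.0
t 10.85 at [0.5114 0.     0.2897] F [1.4 0.3 0.1] w 0.601 gf 0.0
d [-0.09  -1.042  0.019] r [-0.695  1.004 -3.567] joints [-0.07 -0.14  1.4   0.    1.88  1.23]
```

```bash
python3 -m handwheel '[{"dx":-0.02,"dy":-0.12,"dz":-0.02,"rx":0,"ry":0,"rz":-0.15,"fingers":0.6},{"dx":-0.03,"dy":-0.24,"dz":-0.05,"rx":0,"ry":0,"rz":-0.4,"fingers":0.6},{"dx":-0.04,"dy":-0.35,"dz":-0.08,"rx":0,"ry":0,"rz":-0.7,"fingers":0.6},{"dx":-0.05,"dy":-0.45,"dz":-0.1,"rx":0,"ry":0,"rz":-1,"fingers":0.6},{"dx":-0.05,"dy":-0.5,"dz":-0.1,"rx":0,"ry":0,"rz":-1,"fingers":0.6},{"dx":-0.05,"dy":-0.55,"dz":-0.1,"rx":0,"ry":0,"rz":-1,"fingers":0.6},{"dx":-0.05,"dy":-0.6,"dz":-0.1,"rx":0,"ry":0,"rz":-1,"fingers":0.6},{"dx":-0.05,"dy":-0.6,"dz":-0.1,"rx":0,"ry":0,"rz":-1,"fingers":0.6},{"dx":-0.05,"dy":-0.6,"dz":-0.1,"rx":0,"ry":0,"rz":-1,"fingers":0.6},{"dx":-0.05,"dy":-0.6,"dz":-0.1,"rx":0,"ry":0,"rz":-1,"fingers":0.6}]'
python3 -m handwheel '[{"dx":0,"dy":0,"dz":0,"rx":0,"ry":0,"rz":-0.2,"fingers":0.6},{"dx":0,"dy":0,"dz":0,"rx":0,"ry":0,"rz":-0.45,"fingers":0.6},{"dx":0,"dy":0,"dz":0,"rx":0,"ry":0,"rz":-0.7,"fingers":0.6},{"dx":0,"dy":0,"dz":0,"rx":0,"ry":0,"rz":-0.9,"fingers":0.6},{"dx":0,"dy":0,"dz":0,"rx":0,"ry":0,"rz":-1,"fingers":0.6},{"dx":0,"dy":0,"dz":0,"rx":0,"ry":0,"rz":-1,"fingers":0.6},{"dx":0,"dy":0,"dz":0,"rx":0,"ry":0,"rz":-1,"fingers":0.6},{"dx":0,"dy":0,"dz":0,"rx":0,"ry":0,"rz":-1,"fingers":0.6},{"dx":0,"dy":0,"dz":0,"rx":0,"ry":0,"rz":-1,"fingers":0.6},{"dx":0,"dy":0,"dz":0,"rx":0,"ry":0,"rz":-1,"fingers":0.6}]'
python3 -m handwheel '[{"dx":0,"dy":0,"dz":0,"rx":0,"ry":0,"rz":-0.2,"fingers":0.6},{"dx":0,"dy":0,"dz":0,"rx":0,"ry":0,"rz":-0.45,"fingers":0.6},{"dx":0,"dy":0,"dz":0,"rx":0,"ry":0,"rz":-0.7,"fingers":0.6},{"dx":0,"dy":0,"dz":0,"rx":0,"ry":0,"rz":-0.9,"fingers":0.6},{"dx":0,"dy":0,"dz":0,"rx":0,"ry":0,"rz":-1,"fingers":0.6},{"dx":0,"dy":0,"dz":0,"rx":0,"ry":0,"rz":-1,"fingers":0.6},{"dx":0,"dy":0,"dz":0,"rx":0,"ry":0,"rz":-1,"fingers":0.6},{"dx":0,"dy":0,"dz":0,"rx":0,"ry":0,"rz":-1,"fingers":0.6},{"dx":0,"dy":0,"dz":0,"rx":0,"ry":0,"rz":-1,"fingers":0.6},{"dx":0,"dy":0,"dz":0,"rx":0,"ry":0,"rz":-1,"fingers":0.6}]'; python3 t.py .1
```

```text
clock: 12.1
position: [0.4586, 0.1386, 0.3124]
tool_rot: [0.0, 0.921, 0.39, -0.0]
force: [-0.3, 0.0, -1.3]
gripper_width: 0.6
grip_force: 0.0
clock: 13.35
position: [0.4584, 0.1391, 0.3125]
tool_rot: [-0.0, 0.788, 0.616, -0.0]
force: [-0.1, -0.1, 0.3]
gripper_width: 0.601
grip_force: 0.0
clock: 14.6
position: [0.4585, 0.139, 0.3125]
tool_rot: [0.0, 0.602, 0.799, 0.0]
force: [0.1, 0.8, 0.1]
gripper_width: 0.596
grip_force: 0.0
t 14.6 at [0.4585 0.139  0.3125] F [0.1 0.8 0.1] w 0.596 gf 0.0
d [ 0.449 -0.04   0.112] r [-1.039  0.185 -0.657] joints [ 0.22 -0.21  1.42  0.    1.93 -0.06]
```

```bash
python3 -m handwheel '[{"dx":0.04,"dy":0,"dz":0,"rx":-0.12,"ry":0.02,"rz":-0.08,"fingers":0.6},{"dx":0.1,"dy":-0.01,"dz":0.01,"rx":-0.3,"ry":0.05,"rz":-0.19,"fingers":0.6},{"dx":0.2,"dy":-0.02,"dz":0.02,"rx":-0.5,"ry":0.09,"rz":-0.32,"fingers":0.6},{"dx":0.3,"dy":-0.03,"dz":0.03,"rx":-0.7,"ry":0.12,"rz":-0.44,"fingers":0.6},{"dx":0.38,"dy":-0.04,"dz":0.05,"rx":-0.85,"ry":0.15,"rz":-0.54,"fingers":0.6},{"dx":0.43,"dy":-0.04,"dz":0.08,"rx":-0.95,"ry":0.17,"rz":-0.62,"fingers":0.6},{"dx":0.449,"dy":-0.04,"dz":0.112,"rx":-1,"ry":0.18,"rz":-0.657,"fingers":0.6},{"dx":0.449,"dy":-0.04,"dz":0.112,"rx":-1,"ry":0.18,"rz":-0.657,"fingers":0.6},{"dx":0.449,"dy":-0.04,"dz":0.112,"rx":-1,"ry":0.18,"rz":-0.657,"fingers":0.6},{"dx":0.449,"dy":-0.04,"dz":0.112,"rx":-1,"ry":0.18,"rz":-0.657,"fingers":0.6}]'; python3 t.py 0
```

```text
clock: 15.85
position: [0.4183, 0.244, 0.285]
tool_rot: [0.118, 0.437, 0.86, 0.233]
force: [0.5, -0.3, 0.5]
gripper_width: 0.598
grip_force: 0.0
t 15.85 at [0.4183 0.244  0.285 ] F [ 0.5 -0.3  0.5] w 0.598 gf 0.0
d [0.002 0.007 0.401] r [-0.039 -0.001 -0.003] joints [ 0.37 -0.67  1.88  0.13  1.42 -0.24]
```

```bash
python3 -m handwheel '[{"dx":0,"dy":0.007,"dz":0.04,"rx":-0.039,"ry":0,"rz":0,"fingers":0.55},{"dx":0.002,"dy":0.007,"dz":0.12,"rx":-0.039,"ry":0,"rz":0,"fingers":0.55},{"dx":0.002,"dy":0.007,"dz":0.21,"rx":-0.039,"ry":0,"rz":0,"fingers":0.55},{"dx":0.002,"dy":0.007,"dz":0.29,"rx":-0.039,"ry":0,"rz":0,"fingers":0.55},{"dx":0.002,"dy":0.007,"dz":0.35,"rx":-0.039,"ry":0,"rz":0,"fingers":0.55},{"dx":0.002,"dy":0.007,"dz":0.385,"rx":-0.039,"ry":0,"rz":0,"fingers":0.55},{"dx":0.002,"dy":0.007,"dz":0.4,"rx":-0.039,"ry":0,"rz":0,"fingers":0.55},{"dx":0.002,"dy":0.007,"dz":0.401,"rx":-0.039,"ry":0,"rz":0,"fingers":0.55},{"dx":0.002,"dy":0.007,"dz":0.401,"rx":-0.039,"ry":0,"rz":0,"fingers":0.35},{"dx":0.002,"dy":0.007,"dz":0.401,"rx":-0.039,"ry":0,"rz":0,"fingers":0.25}]' 100
python3 - <<'E'
from h import *
im,d,P=cloud('scene');im2,_,_=cloud('top')
cv2.imwrite('pics/g1.png',np.hstack([cv2.resize(im[20:220,200:400],(400,400)),cv2.resize(im2[140:340,50:250],(400,400))])[...,::-1])
E
python3 t.py 0
```

```text
clock: 17.1
position: [0.4597, 0.2755, 0.1996]
tool_rot: [0.123, 0.436, 0.858, 0.243]
force: [0.6, -0.6, 0.2]
gripper_width: 0.248
grip_force: 0.0
t 17.2 at [0.4597 0.2754 0.1993] F [ 0.1  0.4 -0.4] w 0.248 gf 0.0
d [-0.002  0.001  0.001] r [ 0.001 -0.001 -0.001] joints [ 0.41 -0.56  1.96  0.13  1.2  -0.24]
```

View pics/g1.png

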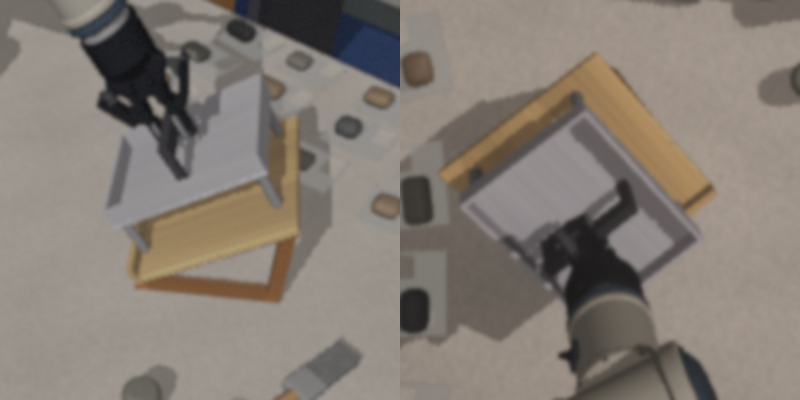

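The fingers straddle the bar near its middle, at (175,140) in the left crop. Next I close and lift straight off along the tray's normal.

```bash
python3 -m handwheel '[{"dx":0,"dy":0,"dz":0,"rx":0,"ry":0,"rz":0,"fingers":0.22},{"dx":0,"dy":0,"dz":0,"rx":0,"ry":0,"rz":0,"fingers":0.18},{"dx":0,"dy":0,"dz":0,"rx":0,"ry":0,"rz":0,"fingers":0.1},{"dx":0,"dy":0,"dz":0,"rx":0,"ry":0,"rz":0,"fingers":0},{"dx":0,"dy":0,"dz":0,"rx":0,"ry":0,"rz":0,"fingers":0},{"dx":0,"dy":0,"dz":0,"rx":0,"ry":0,"rz":0,"fingers":0},{"dx":0,"dy":0,"dz":-0.01,"rx":0,"ry":0,"rz":0,"fingers":0},{"dx":0,"dy":0,"dz":-0.03,"rx":0,"ry":0,"rz":0,"fingers":0},{"dx":0,"dy":0,"dz":-0.06,"rx":0,"ry":0,"rz":0,"fingers":0},{"dx":0,"dy":0,"dz":-0.1,"rx":0,"ry":0,"rz":0,"fingers":0}]' 110; python3 t.py .1
```

```text
clock: 18.45
position: [0.448, 0.2671, 0.2178]
tool_rot: [0.121, 0.436, 0.859, 0.24]
force: [-0.3, 0.4, -6.3]
gripper_width: 0.146
grip_force: 107.7
t 18.45 at [0.448  0.2671 0.2178] F [-0.3  0.4 -6.3] w 0.146 gf 107.7
d [-0.002  0.009 -0.307] r [-0.011 -0.003 -0.002] joints [ 0.4  -0.59  1.95  0.13  1.25 -0.24]
```

```bash
python3 -m handwheel '[{"dx":0,"dy":0,"dz":-0.08,"rx":0,"ry":0,"rz":0,"fingers":0},{"dx":0,"dy":0,"dz":-0.18,"rx":0,"ry":0,"rz":0,"fingers":0},{"dx":0,"dy":0,"dz":-0.28,"rx":0,"ry":0,"rz":0,"fingers":0},{"dx":0,"dy":-0.02,"dz":-0.36,"rx":0.05,"ry":0,"rz":0,"fingers":0},{"dx":-0.04,"dy":-0.05,"dz":-0.42,"rx":0.18,"ry":0,"rz":0,"fingers":0},{"dx":-0.1,"dy":-0.08,"dz":-0.45,"rx":0.35,"ry":0,"rz":0,"fingers":0},{"dx":-0.18,"dy":-0.1,"dz":-0.46,"rx":0.55,"ry":0,"rz":0,"fingers":0},{"dx":-0.27,"dy":-0.1,"dz":-0.46,"rx":0.75,"ry":0,"rz":0,"fingers":0},{"dx":-0.35,"dy":-0.1,"dz":-0.46,"rx":0.92,"ry":0,"rz":0,"fingers":0},{"dx":-0.42,"dy":-0.1,"dz":-0.46,"rx":1,"ry":0,"rz":0,"fingers":0}]'; python3 g.py .5398 -.2617 .29 76
```

```text
clock: 19.7
position: [0.446, 0.1344, 0.3042]
tool_rot: [0.004, 0.453, 0.892, 0.01]
force: [-0.1, 0.6, -6.4]
gripper_width: 0.146
grip_force: 107.8
t 19.7 at [0.446  0.1344 0.3042] F [-0.1  0.6 -6.4] w 0.146 gf 107.8
d [-1.5   -0.633  0.04 ] r [ 0.039 -0.022  1.672] joints [ 0.21 -0.27  1.48  0.01  1.91 -0.42]
```

```bash
python3 -m handwheel '[{"dx":-0.06,"dy":-0.02,"dz":0,"rx":0.01,"ry":0,"rz":0.06,"fingers":0},{"dx":-0.15,"dy":-0.06,"dz":0,"rx":0.02,"ry":0,"rz":0.15,"fingers":0},{"dx":-0.26,"dy":-0.11,"dz":0,"rx":0.04,"ry":0,"rz":0.26,"fingers":0},{"dx":-0.38,"dy":-0.16,"dz":0,"rx":0.05,"ry":0,"rz":0.38,"fingers":0},{"dx":-0.5,"dy":-0.21,"dz":0,"rx":0.05,"ry":0,"rz":0.5,"fingers":0},{"dx":-0.62,"dy":-0.26,"dz":0,"rx":0.05,"ry":0,"rz":0.62,"fingers":0},{"dx":-0.73,"dy":-0.31,"dz":0,"rx":0.05,"ry":0,"rz":0.74,"fingers":0},{"dx":-0.82,"dy":-0.35,"dz":0,"rx":0.05,"ry":0,"rz":0.83,"fingers":0},{"dx":-0.88,"dy":-0.37,"dz":0,"rx":0.05,"ry":0,"rz":0.88,"fingers":0},{"dx":-0.9,"dy":-0.38,"dz":0,"rx":0.05,"ry":0,"rz":0.9,"fingers":0}]'; python3 g.py .5398 -.2617 .26 76
```

```text
clock: 20.95
position: [0.5015, -0.1034, 0.3023]
tool_rot: [-0.003, 0.649, 0.761, 0.001]
force: [0.8, -0.5, -5.8]
gripper_width: 0.145
grip_force: 107.9
t 20.95 at [ 0.5015 -0.1034  0.3023] F [ 0.8 -0.5 -5.8] w 0.145 gf 107.9
d [-0.651  0.051  0.164] r [-0.007 -0.012  0.77 ] joints [-0.27 -0.13  1.36  0.01  1.91 -0.43]
```

```bash
python3 -m handwheel '[{"dx":-0.05,"dy":0,"dz":0.01,"rx":-0.007,"ry":-0.01,"rz":0.06,"fingers":0},{"dx":-0.13,"dy":0.01,"dz":0.03,"rx":-0.007,"ry":-0.012,"rz":0.16,"fingers":0},{"dx":-0.23,"dy":0.02,"dz":0.06,"rx":-0.007,"ry":-0.012,"rz":0.28,"fingers":0},{"dx":-0.34,"dy":0.03,"dz":0.09,"rx":-0.007,"ry":-0.012,"rz":0.41,"fingers":0},{"dx":-0.45,"dy":0.04,"dz":0.12,"rx":-0.007,"ry":-0.012,"rz":0.54,"fingers":0},{"dx":-0.55,"dy":0.045,"dz":0.14,"rx":-0.007,"ry":-0.012,"rz":0.66,"fingers":0},{"dx":-0.62,"dy":0.05,"dz":0.16,"rx":-0.007,"ry":-0.012,"rz":0.74,"fingers":0},{"dx":-0.651,"dy":0.051,"dz":0.164,"rx":-0.007,"ry":-0.012,"rz":0.77,"fingers":0},{"dx":-0.651,"dy":0.051,"dz":0.164,"rx":-0.007,"ry":-0.012,"rz":0.77,"fingers":0},{"dx":-0.651,"dy":0.051,"dz":0.164,"rx":-0.007,"ry":-0.012,"rz":0.77,"fingers":0}]'
cat > c.py <<'E'
from g import *
import sys
s,p,Rr=tool()
for cam in('top','scene'):
    im,d,P=cloud(cam);cv2.imwrite(f'pics/{sys.argv[1]}_{cam}.png',im[...,::-1])
    n0=np.array([0,0,1.]);fc=p-[0,0,.061]
    B=P[(d>0)&(np.linalg.norm(P-fc,axis=-1)<.17)]
    F=B[np.abs((B-fc)[:,2])<.012]
    for _ in range(4):
        c0=F.mean(0);n=np.linalg.svd(F-c0,full_matrices=False)[2][2];n*=np.sign(n[2]);F=F[np.abs((F-c0)@n)<.003]
    h=(B-c0)@n;k=B[(h>.019)&(h<.031)]
    r=cv2.minAreaRect((k[:,:2]*1000).astype(np.float32))
    C=P[(d>0)&(P[...,2]>.025)&(P[...,2]<.043)&(P[...,0]>.36)&(P[...,0]<.70)&(P[...,1]<-.1)&(P[...,1]>-.42)]
    print(cam,len(F),'n',np.round(n,4),'floor z at tcp',round(c0[2]-(n[:2]@(p[:2]-c0[:2]))/n[2],4),'rim rect',len(k),np.round(r[0],1),np.round(r[1],1),round(r[2],1))
print('tool z',np.round(Rr.as_matrix()[:,2],4),'x',np.round(Rr.as_matrix()[:,0],4))
go([.5398,-.2617,.2],down(76))
E
python3 c.py s1
```

```text
clock: 22.2
position: [0.5402, -0.2605, 0.2609]
tool_rot: [0.0, 0.787, 0.617, 0.0]
force: [-0.3, -0.7, -7.2]
gripper_width: 0.144
grip_force: 107.9
top 3622 n [-2.e-04 -1.e-04  1.e+00] floor z at tcp 0.2001 rim rect 745 [ 539.9 -260.4] [171.3 220.2] 76.2
scene 6136 n [-1.4e-03 -3.0e-04  1.0e+00] floor z at tcp 0.1994 rim rect 1629 [ 542.4 -259.7] [170.3 222.6] 76.1
tool z [ 7.e-04 -1.e-04 -1.e+00] x [2.393e-01 9.709e-01 1.000e-04]
t 22.3 at [ 0.5402 -0.2605  0.2609] F [ 0.  -0.  -6.1] w 0.145 gf 107.9
d [-0.005 -0.001  0.244] r [0.002 0.    0.005] joints [-0.51  0.09  1.22  0.    1.83 -0.26]
```

View pics/s1_scene.png

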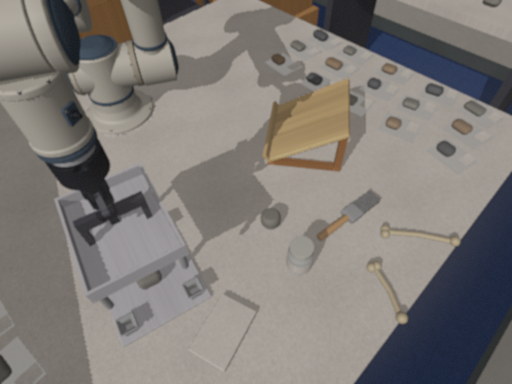

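The scene view shows the tray held level over the base, rim corners at about (58,200), (140,170), (190,250) and (92,300), with the loaf centred below at (150,278). Now I lower it.

```bash
python3 -m handwheel '[{"dx":-0.007,"dy":-0.002,"dz":0.03,"rx":0,"ry":0,"rz":0.002,"fingers":0},{"dx":-0.007,"dy":-0.002,"dz":0.08,"rx":0,"ry":0,"rz":0.002,"fingers":0},{"dx":-0.007,"dy":-0.002,"dz":0.14,"rx":0,"ry":0,"rz":0.002,"fingers":0},{"dx":-0.007,"dy":-0.002,"dz":0.2,"rx":0,"ry":0,"rz":0.002,"fingers":0},{"dx":-0.007,"dy":-0.002,"dz":0.26,"rx":0,"ry":0,"rz":0.002,"fingers":0},{"dx":-0.007,"dy":-0.002,"dz":0.31,"rx":0,"ry":0,"rz":0.002,"fingers":0},{"dx":-0.007,"dy":-0.002,"dz":0.35,"rx":0,"ry":0,"rz":0.002,"fingers":0},{"dx":-0.007,"dy":-0.002,"dz":0.38,"rx":0,"ry":0,"rz":0.002,"fingers":0},{"dx":-0.007,"dy":-0.002,"dz":0.4,"rx":0,"ry":0,"rz":0.002,"fingers":0},{"dx":-0.007,"dy":-0.002,"dz":0.4,"rx":0,"ry":0,"rz":0.002,"fingers":0}]'; python3 c.py s2
```

```text
clock: 23.55
position: [0.5391, -0.2627, 0.16]
tool_rot: [-0.0, 0.788, 0.616, -0.0]
force: [-1.1, -0.5, -5.8]
gripper_width: 0.144
grip_force: 107.8
top 2825 n [1.1e-03 8.0e-04 1.0e+00] floor z at tcp 0.0992 rim rect 590 [ 538.8 -262.6] [170.7 220.3] 76.0
scene 5168 n [-1.4e-03  4.0e-04  1.0e+00] floor z at tcp 0.0989 rim rect 1174 [ 541.4 -262.1] [170.3 222.5] 76.1
tool z [-4.e-04  0.e+00 -1.e+00] x [ 2.414e-01  9.704e-01 -1.000e-04]
t 23.65 at [ 0.5394 -0.2629  0.1608] F [-0.4  0.1 -5.9] w 0.145 gf 107.8
d [ 0.005  0.001 -0.157] r [0.002 0.001 0.001] joints [-0.51  0.09  1.4  -0.    1.65 -0.27]
```

```bash
python3 -m handwheel '[{"dx":0.002,"dy":0,"dz":0.008,"rx":0,"ry":0,"rz":0,"fingers":0},{"dx":0.002,"dy":0,"dz":0.016,"rx":0,"ry":0,"rz":0,"fingers":0},{"dx":0.002,"dy":0,"dz":0.024,"rx":0,"ry":0,"rz":0,"fingers":0},{"dx":0.002,"dy":0,"dz":0.032,"rx":0,"ry":0,"rz":0,"fingers":0},{"dx":0.002,"dy":0,"dz":0.04,"rx":0,"ry":0,"rz":0,"fingers":0},{"dx":0.002,"dy":0,"dz":0.046,"rx":0,"ry":0,"rz":0,"fingers":0},{"dx":0.002,"dy":0,"dz":0.052,"rx":0,"ry":0,"rz":0,"fingers":0},{"dx":0.002,"dy":0,"dz":0.058,"rx":0,"ry":0,"rz":0,"fingers":0},{"dx":0.002,"dy":0,"dz":0.06,"rx":0,"ry":0,"rz":0,"fingers":0},{"dx":0.002,"dy":0,"dz":0.06,"rx":0,"ry":0,"rz":0,"fingers":0}]'; python3 g.py .5396 -.2623 .137 76
```

```text
clock: 24.9
position: [0.5393, -0.2623, 0.1452]
tool_rot: [0.0, 0.788, 0.616, -0.0]
force: [-0.7, 0.8, -4.8]
gripper_width: 0.147
grip_force: 107.8
t 24.9 at [ 0.5393 -0.2623  0.1452] F [-0.7  0.8 -4.8] w 0.147 gf 107.8
d [0.    0.001 0.033] r [-0.     0.     0.001] joints [-0.51  0.1   1.42 -0.    1.62 -0.27]
```

Free so far, with the feet inside the wells. Next comes the last 8 mm, done slowly.

```bash
python3 -m handwheel '[{"dx":0,"dy":0,"dz":0.006,"rx":0,"ry":0,"rz":0,"fingers":0},{"dx":0,"dy":0,"dz":0.012,"rx":0,"ry":0,"rz":0,"fingers":0},{"dx":0,"dy":0,"dz":0.017,"rx":0,"ry":0,"rz":0,"fingers":0},{"dx":0,"dy":0,"dz":0.021,"rx":0,"ry":0,"rz":0,"fingers":0},{"dx":0,"dy":0,"dz":0.025,"rx":0,"ry":0,"rz":0,"fingers":0},{"dx":0,"dy":0,"dz":0.028,"rx":0,"ry":0,"rz":0,"fingers":0},{"dx":0,"dy":0,"dz":0.03,"rx":0,"ry":0,"rz":0,"fingers":0},{"dx":0,"dy":0,"dz":0.031,"rx":0,"ry":0,"rz":0,"fingers":0},{"dx":0,"dy":0,"dz":0.031,"rx":0,"ry":0,"rz":0,"fingers":0},{"dx":0,"dy":0,"dz":0.031,"rx":0,"ry":0,"rz":0,"fingers":0}]'; python3 c.py s3
```

```text
clock: 26.15
position: [0.5393, -0.2623, 0.1376]
tool_rot: [0.0, 0.788, 0.616, -0.0]
force: [0.7, -0.8, -6.9]
gripper_width: 0.149
grip_force: 107.8
top 2659 n [8.e-04 9.e-04 1.e+00] floor z at tcp 0.0767 rim rect 565 [ 539.4 -262.2] [171.  220.6] 76.1
scene 4935 n [-5.e-04  4.e-04  1.e+00] floor z at tcp 0.0759 rim rect 1122 [ 541.4 -261.4] [170.2 223.1] 76.0
tool z [ 1.e-04 -2.e-04 -1.e+00] x [ 2.414e-01  9.704e-01 -2.000e-04]
t 26.25 at [ 0.5393 -0.2623  0.1375] F [-1.2 -0.  -6. ] w 0.143 gf 107.8
d [ 0.003  0.001 -0.25 ] r [0.    0.    0.001] joints [-0.51  0.1   1.43 -0.    1.61 -0.27]
```

```bash
python3 -m handwheel '[{"dx":0,"dy":0,"dz":0.001,"rx":0,"ry":0,"rz":0,"fingers":0},{"dx":0,"dy":0,"dz":0.001,"rx":0,"ry":0,"rz":0,"fingers":0},{"dx":0,"dy":0,"dz":0.002,"rx":0,"ry":0,"rz":0,"fingers":0},{"dx":0,"dy":0,"dz":0.002,"rx":0,"ry":0,"rz":0,"fingers":0},{"dx":0,"dy":0,"dz":0.003,"rx":0,"ry":0,"rz":0,"fingers":0},{"dx":0,"dy":0,"dz":0.003,"rx":0,"ry":0,"rz":0,"fingers":0},{"dx":0,"dy":0,"dz":0.004,"rx":0,"ry":0,"rz":0,"fingers":0},{"dx":0,"dy":0,"dz":0.004,"rx":0,"ry":0,"rz":0,"fingers":0},{"dx":0,"dy":0,"dz":0.004,"rx":0,"ry":0,"rz":0,"fingers":0},{"dx":0,"dy":0,"dz":0.004,"rx":0,"ry":0,"rz":0,"fingers":0}]'; python3 g.py .5396 -.2623 .137 76
```

```text
clock: 27.5
position: [0.5394, -0.2623, 0.1372]
tool_rot: [0.0, 0.788, 0.616, 0.0]
force: [-3.1, 1.4, 2.8]
gripper_width: 0.144
grip_force: 109.2
t 27.5 at [ 0.5394 -0.2623  0.1372] F [-3.1  1.4  2.8] w 0.144 gf 109.2
d [0.    0.001 0.001] r [0.001 0.001 0.001] joints [-0.51  0.1   1.43 -0.    1.61 -0.27]
```

```bash
python3 -m handwheel '[{"dx":0,"dy":0,"dz":-0.001,"rx":0,"ry":0,"rz":0,"fingers":0.2},{"dx":0,"dy":0,"dz":-0.001,"rx":0,"ry":0,"rz":0,"fingers":0.3},{"dx":0,"dy":0,"dz":-0.001,"rx":0,"ry":0,"rz":0,"fingers":0.45},{"dx":0,"dy":0,"dz":-0.001,"rx":0,"ry":0,"rz":0,"fingers":0.45},{"dx":0,"dy":0,"dz":-0.02,"rx":0,"ry":0,"rz":0,"fingers":0.45},{"dx":0,"dy":0,"dz":-0.08,"rx":0,"ry":0,"rz":0,"fingers":0.45},{"dx":0,"dy":0,"dz":-0.18,"rx":0,"ry":0,"rz":0,"fingers":0.45},{"dx":0,"dy":0,"dz":-0.32,"rx":0,"ry":0,"rz":0,"fingers":0.6},{"dx":0,"dy":0,"dz":-0.45,"rx":0,"ry":0,"rz":0.1,"fingers":0.8},{"dx":0,"dy":0,"dz":-0.5,"rx":0,"ry":0,"rz":0.3,"fingers":1}]' 50; python3 c.py s4; python3 g.py .647 .0325 .2 -14
```

```text
clock: 28.75
position: [0.5399, -0.2626, 0.2662]
tool_rot: [0.003, 0.835, 0.551, 0.001]
force: [0.7, -0.7, 0.3]
gripper_width: 0.983
grip_force: 0.0
t 28.8 at [ 0.54   -0.2627  0.2671] F [0.5 1.2 0.5] w 0.999 gf 0.0
d [ 1.254 -0.078  0.267] r [ 0.012 -0.008  2.687] joints [-0.51  0.09  1.21 -0.    1.83 -0.1 ]c.py:10: RuntimeWarning: Mean of empty slice.
  c0=F.mean(0);n=np.linalg.svd(F-c0,full_matrices=False)[2][2];n*=np.sign(n[2]);F=F[np.abs((F-c0)@n)<.003]
  ret = um.true_divide(
Traceback (most recent call last):
  File "c.py", line 10, in <module>
    c0=F.mean(0);n=np.linalg.svd(F-c0,full_matrices=False)[2][2];n*=np.sign(n[2]);F=F[np.abs((F-c0)@n)<.003]
                   ~~~~~~~~~~~~~~~~~~~~~~~~~~~~~~~~~~~~~~~~~~^^^
IndexError: index 2 is out of bounds for axis 0 with size 0
```

```bash
python3 -m handwheel '[{"dx":0.04,"dy":0,"dz":0,"rx":0.01,"ry":0,"rz":0.1,"fingers":1},{"dx":0.12,"dy":-0.01,"dz":0,"rx":0.01,"ry":0,"rz":0.3,"fingers":1},{"dx":0.24,"dy":-0.02,"dz":0,"rx":0.01,"ry":0,"rz":0.5,"fingers":1},{"dx":0.4,"dy":-0.03,"dz":0,"rx":0.01,"ry":0,"rz":0.7,"fingers":1},{"dx":0.55,"dy":-0.04,"dz":0,"rx":0.01,"ry":0,"rz":0.9,"fingers":1},{"dx":0.7,"dy":-0.04,"dz":0,"rx":0.01,"ry":0,"rz":1,"fingers":1},{"dx":0.82,"dy":-0.05,"dz":0,"rx":0.01,"ry":0,"rz":1,"fingers":1},{"dx":0.92,"dy":-0.06,"dz":0,"rx":0.01,"ry":0,"rz":1,"fingers":1},{"dx":0.97,"dy":-0.06,"dz":0,"rx":0.01,"ry":0,"rz":1,"fingers":1},{"dx":0.97,"dy":-0.06,"dz":0,"rx":0.01,"ry":0,"rz":1,"fingers":1}]'
sed -i "s/^s,p,Rr=tool()/s,p,Rr=tool();p=np.array([.5394,-.2623,.137])/" c.py; python3 c.py s5; python3 g.py .647 .0325 .2 -14
```

```text
clock: 30.05
position: [0.6203, -0.0328, 0.2615]
tool_rot: [-0.002, 0.948, 0.318, -0.002]
force: [1.7, 0.2, -0.2]
gripper_width: 1.001
grip_force: 0.0
top 4002 n [6.e-04 9.e-04 1.e+00] floor z at tcp 0.0764 rim rect 789 [ 539.  -262.7] [171.3 220.4] 76.1
scene 5445 n [-5.e-04 -4.e-04  1.e+00] floor z at tcp 0.0756 rim rect 1288 [ 541.8 -261.5] [170.  222.6] 76.1
tool z [-0.0042  0.0028 -1.    ] x [ 0.7974  0.6035 -0.0017]
t 30.15 at [ 0.62   -0.0339  0.2615] F [-0.7 -0.2  0.8] w 1.002 gf 0.0
d [-0.804  0.536  0.245] r [-0.01   0.    -1.299] joints [-0.11  0.15  1.15  0.    1.84  0.81]
t 30.15 at [ 0.62   -0.0339  0.2615] F [-0.7 -0.2  0.8] w 1.002 gf 0.0
d [ 0.247 -0.146  0.246] r [-0.007  0.007  1.701] joints [-0.11  0.15  1.15  0.    1.84  0.81]
```

View pics/s5_scene.png

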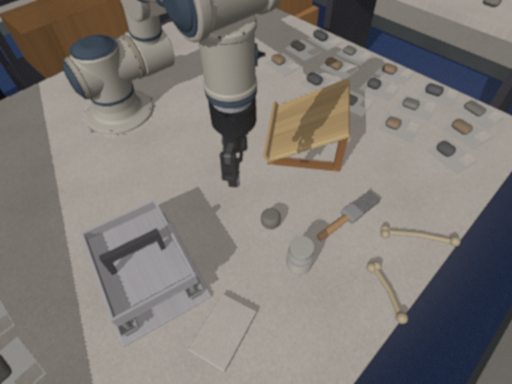

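The tray is stacked level with its floor at 76 mm, which is the home height. The round stone is at (270,217), and I go for it next.

```bash
python3 -m handwheel '[{"dx":0.03,"dy":-0.02,"dz":0.02,"rx":-0.007,"ry":0.007,"rz":0.15,"fingers":1},{"dx":0.08,"dy":-0.05,"dz":0.08,"rx":-0.007,"ry":0.007,"rz":0.35,"fingers":1},{"dx":0.14,"dy":-0.08,"dz":0.16,"rx":-0.007,"ry":0.007,"rz":0.6,"fingers":1},{"dx":0.2,"dy":-0.12,"dz":0.26,"rx":-0.007,"ry":0.007,"rz":0.8,"fingers":1},{"dx":0.24,"dy":-0.14,"dz":0.36,"rx":-0.007,"ry":0.007,"rz":0.95,"fingers":1},{"dx":0.247,"dy":-0.146,"dz":0.46,"rx":-0.007,"ry":0.007,"rz":1,"fingers":1},{"dx":0.247,"dy":-0.146,"dz":0.54,"rx":-0.007,"ry":0.007,"rz":1,"fingers":1},{"dx":0.247,"dy":-0.146,"dz":0.6,"rx":-0.007,"ry":0.007,"rz":1,"fingers":1},{"dx":0.247,"dy":-0.146,"dz":0.62,"rx":-0.007,"ry":0.007,"rz":1,"fingers":1},{"dx":0.247,"dy":-0.146,"dz":0.62,"rx":-0.007,"ry":0.007,"rz":1,"fingers":1}]' 50; python3 g.py .647 .0325 .029 7
```

```text
clock: 31.4
position: [0.6469, 0.0334, 0.1069]
tool_rot: [-0.0, 0.998, 0.061, 0.0]
force: [-0.0, -0.5, 0.0]
gripper_width: 1.006
grip_force: 0.0
t 31.4 at [0.6469 0.0334 0.1069] F [-0.  -0.5  0. ] w 1.006 gf 0.0
d [-0.     0.004  0.312] r [-0.002 -0.002  0.001] joints [-0.    0.24  1.33  0.    1.57  1.45]
```

```bash
python3 -m handwheel '[{"dx":0,"dy":0.004,"dz":0.04,"rx":0,"ry":0,"rz":0,"fingers":1},{"dx":0,"dy":0.004,"dz":0.12,"rx":0,"ry":0,"rz":0,"fingers":1},{"dx":0,"dy":0.004,"dz":0.2,"rx":0,"ry":0,"rz":0,"fingers":1},{"dx":0,"dy":0.004,"dz":0.26,"rx":0,"ry":0,"rz":0,"fingers":1},{"dx":0,"dy":0.004,"dz":0.3,"rx":0,"ry":0,"rz":0,"fingers":1},{"dx":0,"dy":0.004,"dz":0.31,"rx":0,"ry":0,"rz":0,"fingers":1},{"dx":0,"dy":0.004,"dz":0.31,"rx":0,"ry":0,"rz":0,"fingers":0.75},{"dx":0,"dy":0.004,"dz":0.31,"rx":0,"ry":0,"rz":0,"fingers":0.6},{"dx":0,"dy":0.004,"dz":0.31,"rx":0,"ry":0,"rz":0,"fingers":0.4},{"dx":0,"dy":0.004,"dz":0.31,"rx":0,"ry":0,"rz":0,"fingers":0.3}]' 50; python3 g.py .647 .0325 .029 7
```

```text
clock: 32.65
position: [0.6478, 0.0328, 0.0306]
tool_rot: [-0.0, 0.998, 0.061, 0.002]
force: [0.3, 0.3, 5.2]
gripper_width: 0.565
grip_force: 52.1
t 32.65 at [0.6478 0.0328 0.0306] F [0.3 0.3 5.2] w 0.565 gf 52.1
d [-0.003  0.001  0.006] r [-0.001 -0.006  0.001] joints [-0.    0.29  1.41  0.    1.44  1.45]
```

```bash
python3 -m handwheel '[{"dx":0,"dy":0,"dz":-0.03,"rx":0,"ry":0,"rz":0,"fingers":0.3},{"dx":0,"dy":0,"dz":-0.12,"rx":0,"ry":0,"rz":0,"fingers":0.3},{"dx":0,"dy":0,"dz":-0.26,"rx":0,"ry":0,"rz":0,"fingers":0.3},{"dx":0,"dy":0.04,"dz":-0.42,"rx":0,"ry":0,"rz":0.05,"fingers":0.3},{"dx":0,"dy":0.12,"dz":-0.56,"rx":0,"ry":0,"rz":0.15,"fingers":0.3},{"dx":-0.02,"dy":0.24,"dz":-0.68,"rx":0,"ry":0,"rz":0.3,"fingers":0.3},{"dx":-0.03,"dy":0.38,"dz":-0.76,"rx":0,"ry":0,"rz":0.45,"fingers":0.3},{"dx":-0.04,"dy":0.52,"dz":-0.8,"rx":0,"ry":0,"rz":0.6,"fingers":0.3},{"dx":-0.05,"dy":0.64,"dz":-0.8,"rx":0,"ry":0,"rz":0.7,"fingers":0.3},{"dx":-0.05,"dy":0.72,"dz":-0.8,"rx":0,"ry":0,"rz":0.7,"fingers":0.3}]'; python3 g.py .594 -.2757 .18 -14
```

```text
clock: 33.9
position: [0.6562, -0.1491, 0.2284]
tool_rot: [-0.001, 0.993, -0.122, -0.0]
force: [-0.3, 0.2, -1.3]
gripper_width: 0.563
grip_force: 51.8
t 33.9 at [ 0.6562 -0.1491  0.2284] F [-0.3  0.2 -1.3] w 0.563 gf 51.8
d [-0.119  0.552  0.193] r [-0.002  0.002 -0.   ] joints [-0.27  0.29  1.06  0.    1.8   1.54]
```

```bash
python3 -m handwheel '[{"dx":-0.02,"dy":0.1,"dz":0,"rx":0,"ry":0,"rz":0,"fingers":0.3},{"dx":-0.05,"dy":0.22,"dz":0,"rx":0,"ry":0,"rz":0,"fingers":0.3},{"dx":-0.08,"dy":0.35,"dz":0,"rx":0,"ry":0,"rz":0,"fingers":0.3},{"dx":-0.1,"dy":0.46,"dz":0.02,"rx":0,"ry":0,"rz":0,"fingers":0.3},{"dx":-0.115,"dy":0.53,"dz":0.08,"rx":0,"ry":0,"rz":0,"fingers":0.3},{"dx":-0.119,"dy":0.552,"dz":0.16,"rx":0,"ry":0,"rz":0,"fingers":0.3},{"dx":-0.119,"dy":0.552,"dz":0.25,"rx":0,"ry":0,"rz":0,"fingers":0.3},{"dx":-0.119,"dy":0.552,"dz":0.33,"rx":0,"ry":0,"rz":0,"fingers":0.3},{"dx":-0.119,"dy":0.552,"dz":0.38,"rx":0,"ry":0,"rz":0,"fingers":0.3},{"dx":-0.119,"dy":0.552,"dz":0.4,"rx":0,"ry":0,"rz":0,"fingers":0.3}]'; python3 g.py .594 -.2757 .1066 -14
```

```text
clock: 35.15
position: [0.5942, -0.2737, 0.1274]
tool_rot: [-0.001, 0.993, -0.121, -0.0]
force: [-0.2, 0.4, -1.0]
gripper_width: 0.561
grip_force: 51.8
t 35.15 at [ 0.5942 -0.2737  0.1274] F [-0.2  0.4 -1. ] w 0.561 gf 51.8
d [0.001 0.008 0.083] r [-0.003  0.002  0.002] joints [-0.48  0.25  1.28  0.    1.61  1.33]
```

```bash
python3 -m handwheel '[{"dx":0,"dy":0.005,"dz":0.012,"rx":0,"ry":0,"rz":0,"fingers":0.3},{"dx":0,"dy":0.005,"dz":0.026,"rx":0,"ry":0,"rz":0,"fingers":0.3},{"dx":0,"dy":0.005,"dz":0.04,"rx":0,"ry":0,"rz":0,"fingers":0.3},{"dx":0,"dy":0.005,"dz":0.052,"rx":0,"ry":0,"rz":0,"fingers":0.3},{"dx":0,"dy":0.005,"dz":0.062,"rx":0,"ry":0,"rz":0,"fingers":0.3},{"dx":0,"dy":0.005,"dz":0.07,"rx":0,"ry":0,"rz":0,"fingers":0.3},{"dx":0,"dy":0.005,"dz":0.075,"rx":0,"ry":0,"rz":0,"fingers":0.3},{"dx":0,"dy":0.005,"dz":0.078,"rx":0,"ry":0,"rz":0,"fingers":0.3},{"dx":0,"dy":0.005,"dz":0.08,"rx":0,"ry":0,"rz":0,"fingers":0.3},{"dx":0,"dy":0.005,"dz":0.08,"rx":0,"ry":0,"rz":0,"fingers":0.3}]'; python3 g.py .594 -.2757 .1066 -14
```

```text
clock: 36.4
position: [0.5941, -0.2755, 0.1088]
tool_rot: [-0.001, 0.993, -0.122, 0.0]
force: [0.1, 0.5, -0.4]
gripper_width: 0.56
grip_force: 51.8
t 36.4 at [ 0.5941 -0.2755  0.1088] F [ 0.1  0.5 -0.4] w 0.56 gf 51.8
d [-0.     0.001  0.009] r [-0.002 -0.001  0.001] joints [-0.49  0.26  1.31  0.    1.58  1.33]
```

```bash
python3 -m handwheel '[{"dx":0,"dy":0,"dz":0.002,"rx":0,"ry":0,"rz":0,"fingers":0.3},{"dx":0,"dy":0,"dz":0.003,"rx":0,"ry":0,"rz":0,"fingers":0.3},{"dx":0,"dy":0,"dz":0.005,"rx":0,"ry":0,"rz":0,"fingers":0.3},{"dx":0,"dy":0,"dz":0.006,"rx":0,"ry":0,"rz":0,"fingers":0.3},{"dx":0,"dy":0,"dz":0.007,"rx":0,"ry":0,"rz":0,"fingers":0.3},{"dx":0,"dy":0,"dz":0.007,"rx":0,"ry":0,"rz":0,"fingers":0.3},{"dx":0,"dy":0,"dz":0.008,"rx":0,"ry":0,"rz":0,"fingers":0.3},{"dx":0,"dy":0,"dz":0.008,"rx":0,"ry":0,"rz":0,"fingers":0.3},{"dx":0,"dy":0,"dz":0.008,"rx":0,"ry":0,"rz":0,"fingers":0.3},{"dx":0,"dy":0,"dz":0.008,"rx":0,"ry":0,"rz":0,"fingers":0.3}]'; python3 g.py .594 -.2757 .1066 -14
```

```text
clock: 37.65
position: [0.5941, -0.2755, 0.1067]
tool_rot: [-0.001, 0.993, -0.122, 0.0]
force: [-0.9, -0.5, -0.6]
gripper_width: 0.56
grip_force: 51.8
t 37.65 at [ 0.5941 -0.2755  0.1067] F [-0.9 -0.5 -0.6] w 0.56 gf 51.8
d [-0.     0.001  0.001] r [-0.002 -0.001  0.001] joints [-0.49  0.26  1.31  0.    1.57  1.33]
```

```bash
python3 -m handwheel '[{"dx":0,"dy":0,"dz":0.001,"rx":0,"ry":0,"rz":0,"fingers":0.3},{"dx":0,"dy":0,"dz":0.002,"rx":0,"ry":0,"rz":0,"fingers":0.3},{"dx":0,"dy":0,"dz":0.003,"rx":0,"ry":0,"rz":0,"fingers":0.3},{"dx":0,"dy":0,"dz":0.003,"rx":0,"ry":0,"rz":0,"fingers":0.58},{"dx":0,"dy":0,"dz":0.003,"rx":0,"ry":0,"rz":0,"fingers":0.7},{"dx":0,"dy":0,"dz":0.003,"rx":0,"ry":0,"rz":0,"fingers":0.85},{"dx":0,"dy":0,"dz":0.003,"rx":0,"ry":0,"rz":0,"fingers":0.85},{"dx":0,"dy":0,"dz":-0.04,"rx":0,"ry":0,"rz":0,"fingers":0.85},{"dx":0,"dy":0,"dz":-0.12,"rx":0,"ry":0,"rz":0,"fingers":0.85},{"dx":0,"dy":0,"dz":-0.25,"rx":0,"ry":0,"rz":0,"fingers":0.85}]'
python3 -m handwheel '[{"dx":0,"dy":0,"dz":-0.1,"rx":0,"ry":0,"rz":0,"fingers":0.85},{"dx":0,"dy":0,"dz":-0.25,"rx":0,"ry":0,"rz":0,"fingers":0.85},{"dx":-0.05,"dy":-0.05,"dz":-0.4,"rx":0,"ry":0,"rz":0,"fingers":0.85},{"dx":-0.1,"dy":-0.2,"dz":-0.5,"rx":0,"ry":0,"rz":0,"fingers":0.85},{"dx":-0.2,"dy":-0.4,"dz":-0.5,"rx":0,"ry":0,"rz":0,"fingers":0.85},{"dx":-0.3,"dy":-0.6,"dz":-0.5,"rx":0,"ry":0,"rz":0,"fingers":0.85},{"dx":-0.4,"dy":-0.8,"dz":-0.5,"rx":0,"ry":0,"rz":0,"fingers":0.85},{"dx":-0.5,"dy":-0.9,"dz":-0.5,"rx":0,"ry":0,"rz":0,"fingers":0.85},{"dx":-0.5,"dy":-0.95,"dz":-0.5,"rx":0,"ry":0,"rz":0,"fingers":0.85},{"dx":-0.5,"dy":-0.95,"dz":-0.5,"rx":0,"ry":0,"rz":0,"fingers":0.85}]'; python3 c.py s6
```

```text
clock: 38.9
position: [0.5938, -0.2754, 0.1703]
tool_rot: [-0.001, 0.993, -0.122, -0.0]
force: [0.7, 0.4, -0.1]
gripper_width: 0.848
grip_force: 0.0
clock: 40.15
position: [0.5304, -0.0147, 0.2957]
tool_rot: [-0.0, 0.993, -0.121, 0.001]
force: [0.3, -0.5, 1.0]
gripper_width: 0.853
grip_force: 0.0
top 3755 n [2.0e-04 2.4e-03 1.0e+00] floor z at tcp 0.0765 rim rect 839 [ 539.1 -262.6] [171.4 220.6] 76.0
scene 4860 n [-2.e-04 -6.e-04  1.e+00] floor z at tcp 0.0757 rim rect 1403 [ 541.9 -261.7] [170.2 222.3] 76.1
tool z [ 2.5e-03  6.0e-04 -1.0e+00] x [ 0.9707 -0.2404  0.0023]
t 40.25 at [ 0.5304 -0.0158  0.2948] F [ 0.1 -0.1  0.1] w 0.854 gf 0.0
d [0.274 0.945 0.379] r [ 0.e+00 -2.e-03 -3.e+00] joints [-0.09 -0.09  1.34  0.    1.89  1.72]
```

View pics/s6_scene.png

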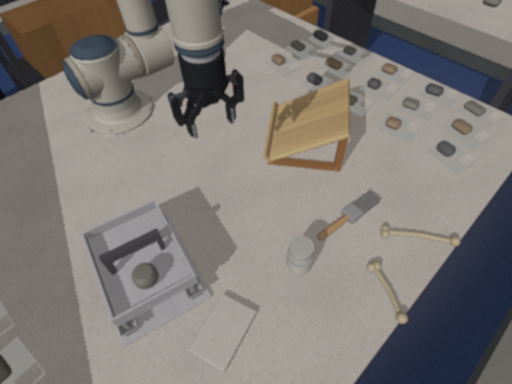

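The round stone sits on the tray floor at (144,275). The tray is stacked home, the jar, brush and notebook are where they were, and the arm is clear.

```bash
python3 -c "from station import bot;print(bot.job_done())"
```

```text
the job is handed in; nothing more can be done
None
```

The job is done and handed in at about 40 s: the loaf stone lies on the base frame, the tray is stacked over it with its floor at the fully-home height, the round stone is inside the tray, and the jar, brush and notebook were left alone.

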